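# Index the assembly turntable one hole

## Task

Turn the index table on by one hole, anticlockwise seen from above: with closed fingertips press the black-capped plunger in to free its pin, turn the table, and let the pin spring up in the next hole, which locks the table. Only press and push, without pinching anything or using heavy force, leave the perforated end cap lying in its place on the table and the other things on the bench alone, and finish clear of everything.

Things in the scene. Friction and masses are not known exactly. Their poses are not given: they have to be found in the camera images.
- turntable_centre (a point): Centre of the top face of the turntable, 43 mm above the bench: a bare grey metal disc 239 mm across, turning about a vertical axis through this point in a fixed round base (316 mm across, dark steel lip 40 mm above the bench; base placed and turned at random). z is up; x points to the plunger and turns with the table. The lip has 8 index holes, 45 degrees apart, 135 mm from the axis, 16 mm wide.
- turntable (a joint): Turntable angle, rad, positive anticlockwise seen from above: about 0 at the start, pin in its first hole; the pin is in the next hole at 0.785 (45 degrees), with about 0.02 rad of play either way in a hole. With the pin clear it turns with light friction (about 0.12 N m: a push of 1 to 2 N at the plunger or post) and stays where it is left.
- plunger_top (a point): Centre of the flat top of the plunger's black cap, a disc 40 mm across and 8 mm thick that stands upright on the turntable 100 mm from its axis and goes round with it. Top 86 mm above the bench when out, 69 mm fully in, still above all round it except the push post. z is up, x points away from the axis. A fingertip that holds the cap down can carry the table round with it by friction.
- plunger (a joint): How far the plunger is pressed in, m: 0 out (pin locked in a hole), 0.017 fully in. It goes straight down against a spring, about 3 N at first, 8 N fully in. From 0.012 in, the pin is clear below the lip and the table can turn. Let go between two holes it stays about 0.012 in, the pin rubbing lightly under the lip, and springs out when the table reaches a hole.
- pin_tip (a point): Tip of the round-ended steel index pin (10 mm across), fixed to the plunger 35 mm farther out from the axis: it stands 6 mm up out of its hole in the dark lip when locked and sinks with the plunger.
- next_hole (a point): Centre of the mouth of the next hole, in the fixed lip, 40 mm above the bench and 135 mm from the table's axis, 45 degrees anticlockwise of the hole in which the pin starts. It does not move.
- post_top (a point): Centre of the top of the upright dark steel push post fixed on the turntable, opposite the plunger and 100 mm from the axis: 16 mm across, 45 mm tall, its top 88 mm above the bench. It may be pushed sideways to turn the table.
- end_cap_mid (a point): The work piece: a steel end cap with many small holes, a low disc 150 mm across and 18 mm high, 0.45 kg, lying loose on the middle of the turntable between four small lugs, 43 to 61 mm above the bench; this point is its centre, half-way up. It rides round with the table and must stay in its place.
- parts_bin: Red plastic bin 160 by 120 by 60 mm high with metal strips in it, to the robot's left of the index table; origin at the centre of its underside. Leave alone.
- driver: Dark power screwdriver lying on the bench to the robot's right, 230 mm long along its x, 43 mm high; origin on the bench under its middle. Leave alone.
- bracket: Loose aluminium bracket lying to the robot's right, nearer to the robot than the driver, 160 mm long along its y, 30 mm wide, its two ends bent up 30 mm; origin at the centre of its underside. Leave alone.
Mind the look-alikes: they are no part of the job. What is meant by the part that bears end_cap_mid is not blue, and is the larger of those in its own colour.

How it is judged:
On the way, in this order (a step that is already met when the one before it is completed fails the run):
1. the plunger is pressed in (more than 9 mm) while the table is still at its first hole (value of joint plunger above 0.009 m and value of joint turntable between -0.12 and 0.12 rad), for 0.02 s.
2. the table has turned 45 degrees anticlockwise and the pin has sprung up in the next hole (value of joint turntable between 0.735 and 0.835 rad and value of joint plunger below 0.004 m), for 0.2 s.
At the end, for the whole second after the job is handed in: The turntable stands at 0.785 rad (within 0.05) from its first hole, anticlockwise, at rest; the plunger is out to within 4 mm, so the pin is up in the next hole; the end cap lies flat on the turntable, within 12 mm of its centre, and has gone round with it (within 0.25 rad) (all of step 2 and velocity of joint turntable between -0.02 and 0.02 rad/s and horizontal distance between end_cap_mid and turntable_centre below 0.012 m and distance between end_cap_mid and turntable_centre below 0.017 m and angle between end_cap_mid's own z axis and vertical below 0.1 rad and angle between the x axis of end_cap_mid and the x axis of turntable_centre, either way round below 0.25 rad); the robot touches nothing.
It fails at once if the end cap is lifted off the turntable (height (world z) of end_cap_mid above 0.067 m).
It fails at once if the plunger is pinched or pressed with more than 35 N (contact force between the fingers and plunger above 35 N).
It fails at once if the turntable or its push post is pinched or pushed with more than 35 N (contact force between the fingers and turntable above 35 N).
It fails at once if the end cap is pushed or pinched with more than 20 N (contact force between the fingers and end_cap above 20 N).
It fails at once if the parts bin, the driver or the bracket is moved more than 20 mm (distance of any of parts_bin, driver, bracket from where it was at the start of the episode above 0.02 m).
It also fails if it takes over 38 s, if anything falls off the work surface, if the arm or the gripper's body presses on something with over 40 N, if the wrist force passes 120 N, or if a joint passes its speed limit or range.

## Robot

A 7-joint arm with a two-finger parallel gripper is mounted at the origin on the work surface. World frame = base frame: x ahead of the robot, y to its left, z up, the work surface at z = 0. Lengths are in m, angles in rad, forces in N, time in s.
With the tool pointing down it reaches from about 0.425 to 0.975 m from the base axis. Payload 16.7 kg.
Tool frame: the origin (TCP) lies midway between the tips of the shut fingers; the grasp point (between the pads) lies 19 mm behind it (grip_depth is the distance from the TCP to the grasp point, in m); z points along the fingers, x is the direction in which the jaws open and shut, and the axes are right-handed (so a half turn about z gives the same grasp; the last joint's range is limited). The gripper opens to 85 mm and grips with 20 to 120 N. Pads are 22 mm wide; open, the fingers measure 114 mm over their backs; the gripper's body (76 mm by 85 mm) begins 54 mm behind the grasp point. The pads swing forward as they close: fully open they stand 13 mm farther back than shut.
Start: joints at [-1.369, 0.426, 0.074, 1.606, -0.034, 1.111, -0.067], TCP at [0.233, 0.634, 0.231] pointing down, gripper open.
Joint ranges: [-2.85, 2.85], [-0.5, 2.14], [-1.23, 1.37], [0.21, 2.46], [-1.02, 4.16], [0.16, 2.05], [-2.73, 2.73]. Speed limits (rad/s): [1.89, 1.89, 2.39, 2.39, 3.01, 3.01, 3.01].

## Interface

Orientations are given as a unit quaternion [w, x, y, z].
In Python, from station import * gives the robot as it stands.
- The arm moves only by the tool step_arm, never from a script. Its argument "increments" is a list of rows, each an object with "delta_pos": the shift along the tool's x, y, z in m, a list of three; "delta_rot": the turn, a rotation vector about the tool's x, y, z in rad, a list of three; "gripper": the finger opening in m, from 0 to 0.0854. A call has 1 to 12 rows; each row shifts and turns the commanded pose from where the row before left it, along the tool's axes as they then stand; what a row does not reach is not made up. A row lasts 1/10 s, in which the tool goes at most 50 mm and 8.59 degrees, less where a joint would pass 70% of its speed; a pose out of reach is approached as far as the arm can. A call is refused whole if a number of a shift passes 0.05 or a number of a turn 0.15, either way. A call with a gripper value outside its range is refused whole. The fingers move at their own pace and stop on an object; "squeeze" is the grip in N (left out, the last holds). Time passes only in rows, so rows that do not move let the fingers close. It gives the time, the measured TCP pose, the force and the opening at its end, in the units of the state.
- observe(): the state, without advancing time (a new reading comes with each control period).
- capture(name): name is "scene" or "top" or "wrist"; returns the picture (480x640x3 uint8, blue, green, red); there is no depth.
- camera_info(name): a dict with "vertical_fov" (degrees; the focal length in pixels is half the picture's height over the tangent of half this angle, whatever the lens; pixels are square), "cx", "cy" (the principal point, pixels), "dist_coeffs" ([k1, k2, p1, p2, k3] as OpenCV has them; the pictures are not rectified), "view" (4x4, takes a point from world to camera coordinates). Camera axes: x right, y down, z forward; pixel columns grow to the right and rows downward; lengths in m; the calibration is good to about 2 mm. A picture is of the moment at which its call begins: read the wrist's pose just before it. camera_info takes no time and is no camera call; for the wrist camera it gives the pose at the moment of the call.
- finish_job(): hands the job in, once; it reports no verdict.
The state is a dict: "time": time; "q": joint angles; "qvel": joint speeds; "tau": joint torques, N m; "tcp_pos": TCP position; "orientation": TCP orientation; "force": force on the tool from outside, world axes, zero at the start; "torque": the same for the moment, N m; "grip_width": finger opening in m.
Only numpy, scipy, OpenCV 4.12 (cv2) and the standard library are available. Lean on these libraries where they do the work, as an engineer would, in place of code of your own. Each camera call takes 0.05 s, during which the arm holds its last target.

## Working session

There is one attempt and no reset: what is moved stays moved. The work goes in short steps, Python scripts to look and compute and a tool call to move; the robot and the scene stay as the last step left them, time stands still between calls to the robot, and variables do not carry over. Pictures are saved under pics/ and viewed, and the job is handed in when it is done.

Besides the shell and the picture viewer there is one more tool, called after ">>>" as name([rows], argument=value, ...), one row to a line, values as JSON. step_arm: Moves the arm, as the interface text tells. Its arguments: {"type":"object","properties":{"increments":{"type":"array","items":{"type":"object","properties":{"delta_pos":{"type":"array","items":{"type":"number"}},"delta_rot":{"type":"array","items":{"type":"number"}},"gripper":{"type":"number"}}}},"squeeze":{"type":"number"}},"required":["increments"]}

```bash
mkdir -p pics; python3 - <<'E'
from station import *
import cv2
s=observe();print({k:s[k] for k in('time','tcp_pos','orientation','force','grip_width')})
for n in('scene','top'):
    im=capture(n);cv2.imwrite(f'pics/{n}0.png',im);print(n,camera_info(n))
E
```

```text
{'time': 0.0, 'tcp_pos': array([0.23247523, 0.63322876, 0.23057035]), 'orientation': array([ 4.34122815e-04,  8.19957377e-01,  5.72424157e-01, -5.44513630e-04]), 'force': array([ 0.85678068, -0.76788561, -0.36506083]), 'grip_width': 0.08571942326852512}
scene {'vertical_fov': 56.367115633124996, 'cx': 322.8509899748569, 'cy': 237.92590040271074, 'dist_coeffs': array([-0.03400319,  0.        ,  0.        ,  0.        ,  0.        ]), 'view': array([[ 0.08743103,  0.99616888,  0.00183828, -0.04111674],
       [ 0.85158117, -0.07378322, -0.51900438, -0.39716999],
       [-0.51688038,  0.04694253, -0.8547696 ,  1.43732835],
       [ 0.        ,  0.        ,  0.        ,  1.        ]])}
top {'vertical_fov': 56.970121453210226, 'cx': 315.7773456633895, 'cy': 241.1651855969474, 'dist_coeffs': array([0.02065094, 0.        , 0.        , 0.        , 0.        ]), 'view': array([[ 0.00990009, -0.99994916, -0.00191239, -0.01232332],
       [-0.99834356, -0.00977576, -0.05669719,  0.51380979],
       [ 0.05667561,  0.00247053, -0.99838959,  1.10056018],
       [ 0.        ,  0.        ,  0.        ,  1.        ]])}
```

View pics/scene0.png

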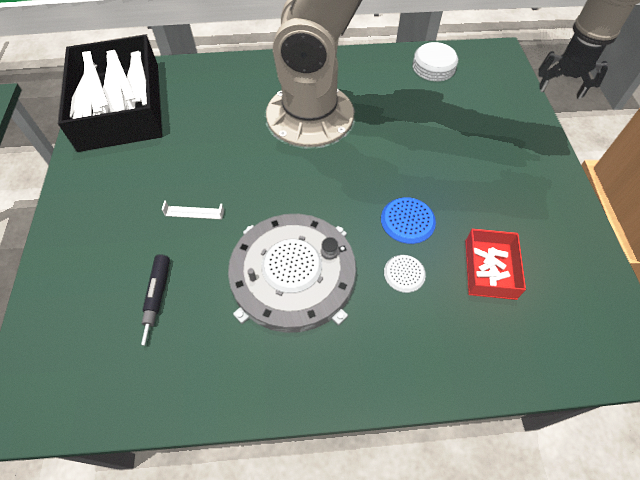

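View pics/top0.png

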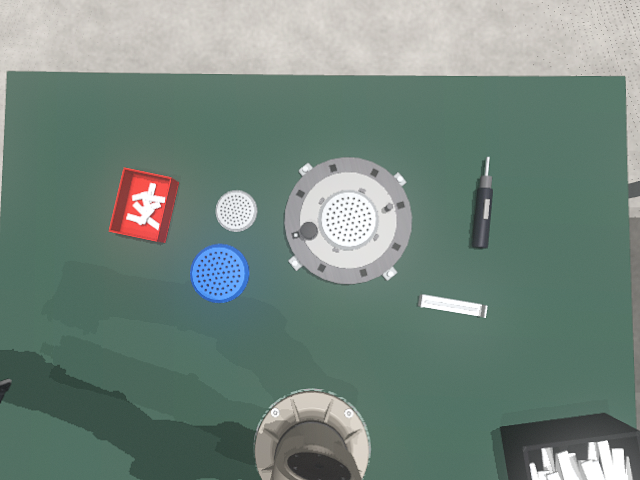

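The top view shows three perforated discs. The one on the index table is grey and large, at (349,220). The look-alikes are a small grey one at (237,210) and a blue one at (219,273). By the description, the end cap is the grey disc on the table. The plunger's black cap is at about (308,231) and the post at about (388,208). I'll check these in a close crop.

```bash
python3 - <<'E'
import cv2
a=cv2.imread('pics/top0.png')[150:295,275:420];cv2.imwrite('pics/ct.png',cv2.resize(a,None,fx=5,fy=5,interpolation=cv2.INTER_CUBIC)[:600*2][:725].copy()[:,:] if 0 else cv2.resize(a,(580,580),interpolation=cv2.INTER_CUBIC))
a=cv2.imread('pics/scene0.png')[205:335,220:365];cv2.imwrite('pics/cs.png',cv2.resize(a,(580,520),interpolation=cv2.INTER_CUBIC))
E
```

```text
(no output)
```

View pics/ct.png

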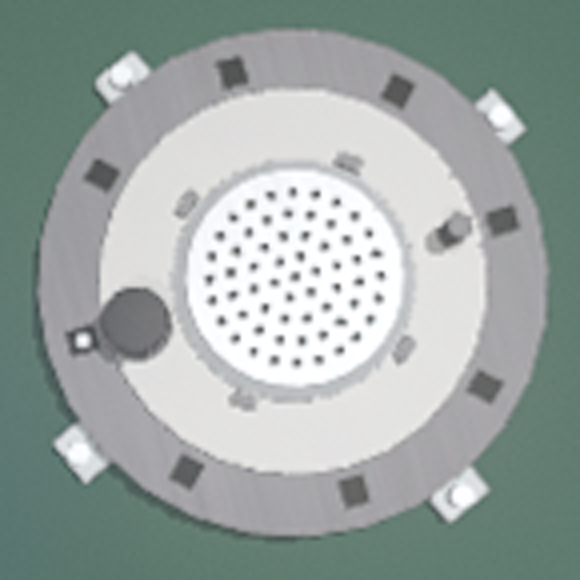

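View pics/cs.png

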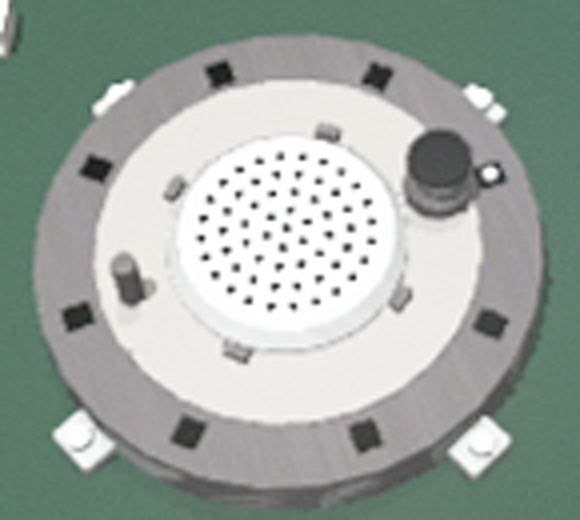

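```bash
cat >h.py <<'E'
from station import *
import numpy as np,cv2
def ray(n,uv,z,ci=None):
    c=ci or camera_info(n);f=240/np.tan(np.radians(c['vertical_fov']/2))
    K=np.array([[f,0,c['cx']],[0,f,c['cy']],[0,0,1.]])
    p=cv2.undistortPoints(np.array(uv,float).reshape(-1,1,2),K,c['dist_coeffs'])[:,0]
    V=np.array(c['view']);R=V[:3,:3];o=-R.T@V[:3,3]
    d=np.c_[p,np.ones(len(p))]@R
    return o+d*((z-o[2])/d[:,2])[:,None]
E
python3 - <<'E'
from h import *
T=lambda l,o:[(o[0]+(x+.5)/4-.5,o[1]+(y+.5)/4-.5) for x,y in l]
from scipy.optimize import least_squares
def circ(P):
    r=least_squares(lambda q:np.hypot(P[:,0]-q[0],P[:,1]-q[1])-.135,P.mean(0)).x;return r,np.hypot(*(P-r).T)
tt=(275,150);ss=(220,205)
H=ray('top',T([(398,91),(503,220),(486,387),(354,491),(187,472),(102,175),(232,72)],tt),.04)[:,:2]
c,r=circ(H);print('top',c,r.round(4),np.degrees(np.arctan2(*(H-c).T[::-1])).round(1))
Hs=ray('scene',T([(219,73),(377,76),(490,324),(366,436),(189,432),(77,317),(97,167)],ss),.04)[:,:2]
cs,r=circ(Hs);print('scene',cs,r.round(4),np.degrees(np.arctan2(*(Hs-cs).T[::-1])).round(1))
for n,C,l,o in(('top',c,[(137,320,.086),(82,341,.046),(458,226,.088),(297,277,.061)],tt),('scene',cs,[(441,158,.086),(489,174,.046),(122,264,.088),(287,232,.061)],ss)):
    for x,y,z in l:
        p=ray(n,T([(x,y)],o),z)[0,:2];d=p-C;print(n,p.round(4),np.hypot(*d).round(4),np.degrees(np.arctan2(d[1],d[0])).round(1))
s=observe();R=cv2.Rodrigues
from scipy.spatial.transform import Rotation as Ro
w,x,y,z=s['orientation'];print(Ro.from_quat([x,y,z,w]).as_matrix().round(3))
E
```

```text
top [ 0.5663538  -0.08618019] [0.1349 0.135  0.1354 0.1349 0.1352 0.1351 0.1353] [ -28.5  -73.4 -118.6 -163.6  151.5   61.6   16.7]
scene [ 0.56373775 -0.08585277] [0.1356 0.1351 0.1352 0.1357 0.1348 0.1354 0.1349] [-163.5  151.5   61.3   16.6  -28.3  -73.3 -119. ]
top [0.537  0.0091] 0.0997 107.1
top [0.5271 0.0435] 0.1355 106.9
top [ 0.5944 -0.1799] 0.0979 -73.4
top [ 0.5661 -0.087 ] 0.0009 -105.0
scene [0.5374 0.0111] 0.1004 105.2
scene [0.5283 0.0429] 0.1335 105.4
scene [ 0.5941 -0.1818] 0.1006 -72.4
scene [ 0.5667 -0.0854] 0.003 9.5
[[ 0.345  0.939 -0.   ]
 [ 0.939 -0.345 -0.001]
 [-0.001  0.    -1.   ]]
```

Both views agree. The centre is at about (0.565,-0.086), the plunger at about (0.537,0.0095) at 106.5°, and the next hole at about 151.5°. The radii come out at 100 and 135 mm, as they should. Next I'll close the fingers and move across at height.

>>> step_arm([
  {"delta_pos":[-0.03,0.031,0],"gripper":0},
  {"delta_pos":[-0.03,0.031,0],"gripper":0},
  {"delta_pos":[-0.03,0.031,0],"gripper":0},
  {"delta_pos":[-0.03,0.031,0],"gripper":0},
  {"delta_pos":[-0.03,0.031,0],"gripper":0},
  {"delta_pos":[-0.03,0.031,0],"gripper":0},
  {"delta_pos":[-0.03,0.031,0],"gripper":0},
  {"delta_pos":[-0.03,0.031,0],"gripper":0},
  {"delta_pos":[-0.03,0.031,0],"gripper":0},
  {"delta_pos":[-0.03,0.031,0],"gripper":0},
  {"delta_pos":[-0.03,0.031,0],"gripper":0},
  {"delta_pos":[-0.03,0.031,0],"gripper":0},
])

```text
schema error: expected keys delta_pos, delta_rot, gripper
```

>>> step_arm([
  {"delta_pos":[-0.03,0.031,0.01],"gripper":0},
  {"delta_pos":[-0.03,0.031,0.02],"gripper":0},
  {"delta_pos":[-0.03,0.031,0.02],"gripper":0},
  {"delta_pos":[-0.03,0.031,0.02],"gripper":0},
  {"delta_pos":[0,0,0],"gripper":0},
  {"delta_pos":[0,0,0],"gripper":0},
])

```text
schema error: expected keys delta_pos, delta_rot, gripper
```

```bash
cat >d.py <<'E'
from h import *
from scipy.spatial.transform import Rotation as Ro
import sys
s=observe();w,x,y,z=s['orientation'];R=Ro.from_quat([x,y,z,w]).as_matrix()
C=np.array([.565,-.086]);d=s['tcp_pos'][:2]-C
print(s['time'],s['tcp_pos'].round(4),'F',s['force'].round(2),'grip',s['grip_width'],'polar',np.hypot(*d),np.degrees(np.arctan2(d[1],d[0])));print(R.round(3))
if len(sys.argv)>1:
    t=np.array([float(v) for v in sys.argv[1:4]]);print('tool delta',(R.T@(t-s['tcp_pos'])).round(4))
E
python3 d.py .537 .0095 .095; python3 - <<'E'
from h import *
cv2.imwrite('pics/t1.png',cv2.resize(capture('scene')[165:335,190:400],(740,600)));cv2.imwrite('pics/w1.png',capture('wrist'))
E
```

```text
0.1 [0.2325 0.6333 0.2307] F [-0.28  0.19 -1.07] grip 0.08557459096959691 polar 0.7924634786959383 114.81031665793205
[[ 0.345  0.939 -0.   ]
 [ 0.939 -0.345 -0.001]
 [-0.001  0.    -1.   ]]
tool delta [-0.4805  0.5008  0.1363]
```

View pics/t1.png

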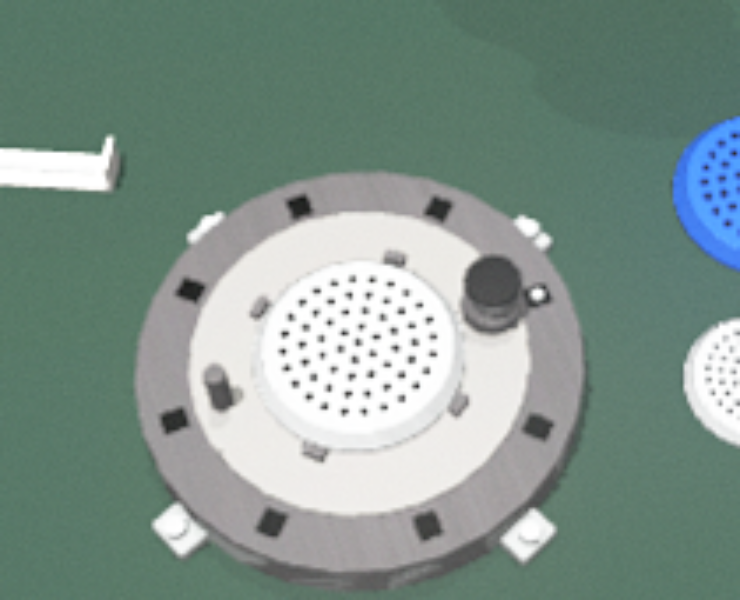

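View pics/w1.png

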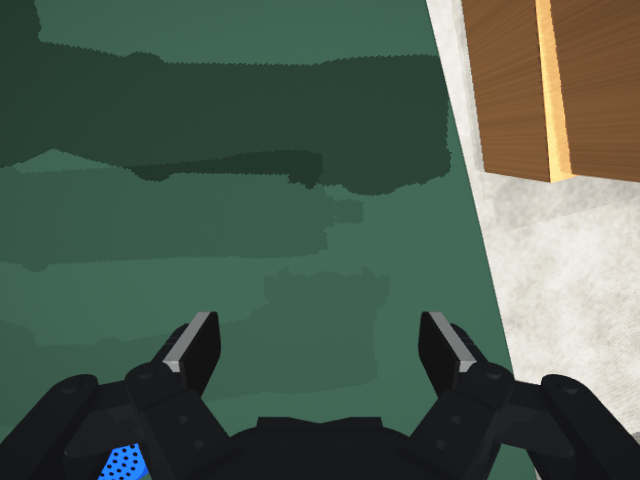

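The moves were refused because all three keys are required, so the arm hasn't moved. I'm repeating them with delta_rot included.

>>> step_arm([
  {"delta_pos":[-0.03,0.031,0],"delta_rot":[0,0,0],"gripper":0},
  {"delta_pos":[-0.03,0.031,0],"delta_rot":[0,0,0],"gripper":0},
  {"delta_pos":[-0.03,0.031,0],"delta_rot":[0,0,0],"gripper":0},
  {"delta_pos":[-0.03,0.031,0],"delta_rot":[0,0,0],"gripper":0},
  {"delta_pos":[-0.03,0.031,0],"delta_rot":[0,0,0],"gripper":0},
  {"delta_pos":[-0.03,0.031,0],"delta_rot":[0,0,0],"gripper":0},
  {"delta_pos":[-0.03,0.031,0],"delta_rot":[0,0,0],"gripper":0},
  {"delta_pos":[-0.03,0.031,0],"delta_rot":[0,0,0],"gripper":0},
  {"delta_pos":[-0.03,0.031,0],"delta_rot":[0,0,0],"gripper":0},
  {"delta_pos":[-0.03,0.031,0],"delta_rot":[0,0,0],"gripper":0},
  {"delta_pos":[-0.03,0.031,0],"delta_rot":[0,0,0],"gripper":0},
  {"delta_pos":[-0.03,0.031,0],"delta_rot":[0,0,0],"gripper":0},
])

```text
time: 1.4
tcp_pos: [0.4582, 0.1658, 0.2315]
orientation: [-0.0, 0.82, 0.572, 0.0]
force: [1.0, 0.9, -0.0]
grip_width: 0.0004
```

>>> step_arm([
  {"delta_pos":[-0.03,0.031,0.01],"delta_rot":[0,0,0],"gripper":0},
  {"delta_pos":[-0.03,0.031,0.02],"delta_rot":[0,0,0],"gripper":0},
  {"delta_pos":[-0.03,0.031,0.02],"delta_rot":[0,0,0],"gripper":0},
  {"delta_pos":[-0.03,0.031,0.02],"delta_rot":[0,0,0],"gripper":0},
  {"delta_pos":[0,0,0],"delta_rot":[0,0,0],"gripper":0},
  {"delta_pos":[0,0,0],"delta_rot":[0,0,0],"gripper":0},
])

```text
time: 2.0
tcp_pos: [0.5326, 0.011, 0.1607]
orientation: [-0.0, 0.821, 0.571, -0.001]
force: [-0.0, 0.4, 1.0]
grip_width: 0.0002
```

```bash
python3 d.py .537 .0095 .095; python3 - <<'E'
from h import *
cv2.imwrite('pics/t2.png',cv2.resize(capture('scene')[165:335,190:400],(740,600)));cv2.imwrite('pics/w2.png',capture('wrist'))
E
```

```text
2.0 [0.5326 0.011  0.1607] F [-0.01  0.43  1.03] grip 0.00015364220647541037 polar 0.10224110806826181 108.4861657392054
[[ 0.347  0.938 -0.001]
 [ 0.938 -0.347 -0.001]
 [-0.001 -0.001 -1.   ]]
tool delta [0.0002 0.0047 0.0657]
```

View pics/t2.png

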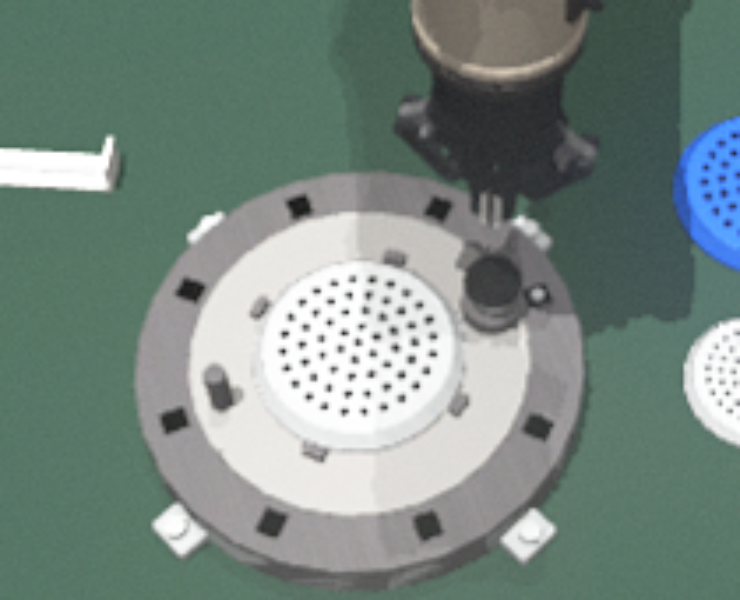

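View pics/w2.png

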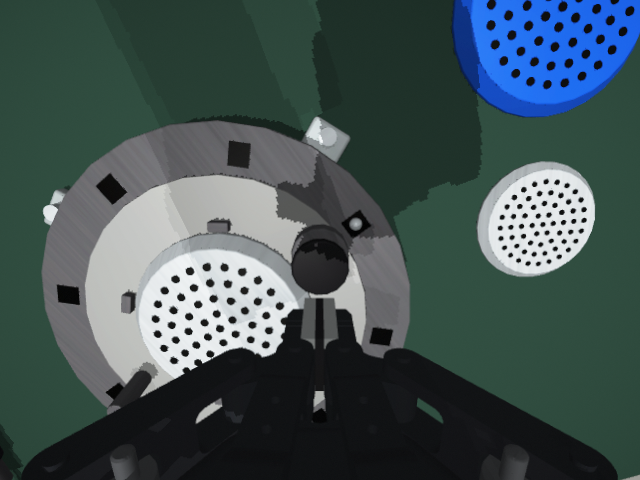

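The scene view shows the closed tips just above and behind the cap. The wrist view has the cap at (320,260), directly below the tips' line of approach. The alignment is within a few millimetres, so I'll descend to just above the cap.

>>> step_arm([
  {"delta_pos":[0,0.002,0.02],"delta_rot":[0,0,0],"gripper":0},
  {"delta_pos":[0,0.002,0.02],"delta_rot":[0,0,0],"gripper":0},
  {"delta_pos":[0,0,0.02],"delta_rot":[0,0,0],"gripper":0},
  {"delta_pos":[0,0,0.005],"delta_rot":[0,0,0],"gripper":0},
  {"delta_pos":[0,0,0],"delta_rot":[0,0,0],"gripper":0},
  {"delta_pos":[0,0,0],"delta_rot":[0,0,0],"gripper":0},
])

```text
time: 2.7
tcp_pos: [0.537, 0.0113, 0.0973]
orientation: [0.0, 0.82, 0.573, 0.001]
force: [0.2, 0.2, 0.8]
grip_width: 0.0
```

```bash
python3 d.py .537 .0095 .0715; python3 - <<'E'
from h import *
cv2.imwrite('pics/t3.png',cv2.resize(capture('scene')[205:290,280:385],(740,600)))
E
```

```text
2.7 [0.537  0.0113 0.0973] F [0.2  0.21 0.76] grip 2.4426155629135365e-05 polar 0.10122856269620553 106.08572973575347
[[ 0.344  0.939  0.001]
 [ 0.939 -0.344  0.   ]
 [ 0.001  0.001 -1.   ]]
tool delta [-0.0017  0.0006  0.0258]
```

View pics/t3.png

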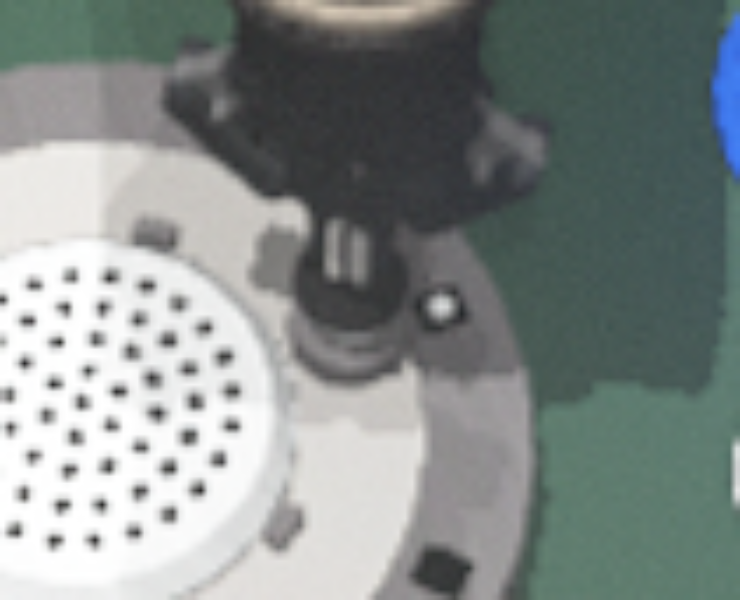

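The tips are centred over the cap, and the pin at (440,305) is up in its hole. Pressing now.

>>> step_arm([
  {"delta_pos":[-0.001,0,0.006],"delta_rot":[0,0,0],"gripper":0},
  {"delta_pos":[0,0,0.006],"delta_rot":[0,0,0],"gripper":0},
  {"delta_pos":[0,0,0.006],"delta_rot":[0,0,0],"gripper":0},
  {"delta_pos":[0,0,0.006],"delta_rot":[0,0,0],"gripper":0},
  {"delta_pos":[0,0,0],"delta_rot":[0,0,0],"gripper":0},
  {"delta_pos":[0,0,0],"delta_rot":[0,0,0],"gripper":0},
])

```text
time: 3.35
tcp_pos: [0.5363, 0.0098, 0.0721]
orientation: [-0.0, 0.82, 0.572, -0.0]
force: [-0.7, 0.3, 7.1]
grip_width: 0.0
```

```bash
python3 d.py .537 .0095 .071
```

```text
3.35 [0.5363 0.0098 0.0721] F [-0.72  0.32  7.1 ] grip 1.8618589010129116e-05 polar 0.09996986394960469 106.6887558101113
[[ 0.345  0.939 -0.   ]
 [ 0.939 -0.345  0.   ]
 [-0.    -0.    -1.   ]]
tool delta [0.     0.0008 0.0011]
```

The plunger is 14 mm in at 7 N, which is consistent. Next I'll work out the arc increments in tool axes.

```bash
python3 - <<'E'
import numpy as np
R=np.array([[.345,.939],[.939,-.345]])
a=np.radians(np.arange(106.5,151.6,3));P=.1*np.c_[np.cos(a),np.sin(a)]
print((np.diff(P,axis=0)@R).round(4).tolist())
E
```

```text
[[-0.0032, -0.0041], [-0.0034, -0.0039], [-0.0036, -0.0038], [-0.0038, -0.0036], [-0.004, -0.0034], [-0.0042, -0.0031], [-0.0044, -0.0029], [-0.0045, -0.0027], [-0.0046, -0.0024], [-0.0048, -0.0022], [-0.0049, -0.0019], [-0.005, -0.0017], [-0.005, -0.0014], [-0.0051, -0.0012], [-0.0052, -0.0009]]
```

>>> step_arm([
  {"delta_pos":[0,0,0.001],"delta_rot":[0,0,0],"gripper":0},
  {"delta_pos":[-0.0032,-0.0041,0],"delta_rot":[0,0,0],"gripper":0},
  {"delta_pos":[-0.0034,-0.0039,0],"delta_rot":[0,0,0],"gripper":0},
  {"delta_pos":[-0.0036,-0.0038,0],"delta_rot":[0,0,0],"gripper":0},
  {"delta_pos":[-0.0038,-0.0036,0],"delta_rot":[0,0,0],"gripper":0},
  {"delta_pos":[0,0,0],"delta_rot":[0,0,0],"gripper":0},
])

```text
time: 3.95
tcp_pos: [0.5166, 0.0014, 0.0713]
orientation: [0.0, 0.82, 0.572, -0.0]
force: [-0.1, -0.7, 8.1]
grip_width: 0.0003
```

```bash
python3 d.py; python3 - <<'E'
from h import *
cv2.imwrite('pics/t4.png',cv2.resize(capture('scene')[165:335,190:400],(740,600)))
E
```

```text
3.95 [0.5166 0.0014 0.0713] F [-0.09 -0.72  8.15] grip 0.0003334484506181522 polar 0.09991123106884138 118.94472859927905
[[ 0.345  0.939  0.   ]
 [ 0.939 -0.345 -0.   ]
 [-0.     0.    -1.   ]]
```

View pics/t4.png

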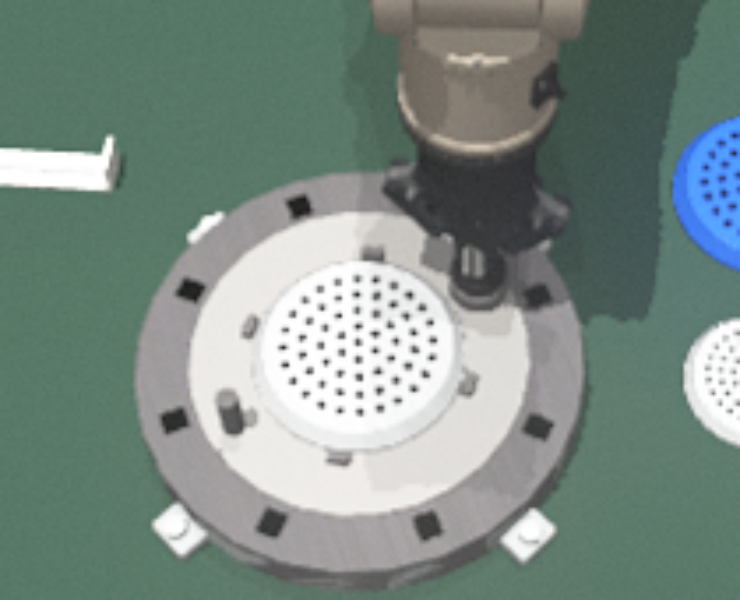

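The table is going round with the cap: the post has moved to (230,410) and the lugs have turned. Carrying on along the arc.

>>> step_arm([
  {"delta_pos":[-0.004,-0.0034,0],"delta_rot":[0,0,0],"gripper":0},
  {"delta_pos":[-0.0042,-0.0031,0],"delta_rot":[0,0,0],"gripper":0},
  {"delta_pos":[-0.0044,-0.0029,0],"delta_rot":[0,0,0],"gripper":0},
  {"delta_pos":[-0.0045,-0.0027,0],"delta_rot":[0,0,0],"gripper":0},
  {"delta_pos":[-0.0046,-0.0024,0],"delta_rot":[0,0,0],"gripper":0},
  {"delta_pos":[-0.0048,-0.0022,0],"delta_rot":[0,0,0],"gripper":0},
  {"delta_pos":[-0.0049,-0.0019,0],"delta_rot":[0,0,0],"gripper":0},
  {"delta_pos":[-0.005,-0.0017,0],"delta_rot":[0,0,0],"gripper":0},
  {"delta_pos":[-0.005,-0.0014,0],"delta_rot":[0,0,0],"gripper":0},
  {"delta_pos":[-0.005,-0.0012,0],"delta_rot":[0,0,0],"gripper":0},
  {"delta_pos":[-0.005,-0.0009,0],"delta_rot":[0,0,0],"gripper":0},
  {"delta_pos":[0,0,0],"delta_rot":[0,0,0],"gripper":0},
])

```text
time: 5.2
tcp_pos: [0.477, -0.0389, 0.0714]
orientation: [0.0, 0.82, 0.572, 0.0]
force: [-0.9, -1.5, 7.4]
grip_width: 0.0001
```

```bash
python3 d.py .4771 -.0383 .071; python3 - <<'E'
from h import *
cv2.imwrite('pics/t5.png',cv2.resize(capture('scene')[165:335,190:400],(740,600)))
cv2.imwrite('pics/w5.png',capture('wrist'))
E
```

```text
5.2 [ 0.477  -0.0389  0.0714] F [-0.86 -1.52  7.39] grip 7.163764630490314e-05 polar 0.09982471355167655 151.84245277816493
[[ 0.346  0.938  0.001]
 [ 0.938 -0.346 -0.   ]
 [-0.     0.001 -1.   ]]
tool delta [ 0.0006 -0.0001  0.0004]
```

View pics/t5.png

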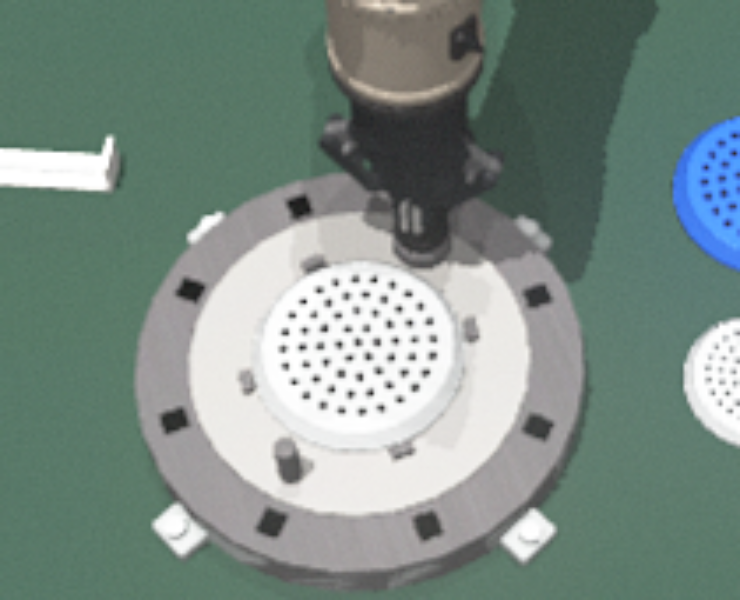

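View pics/w5.png

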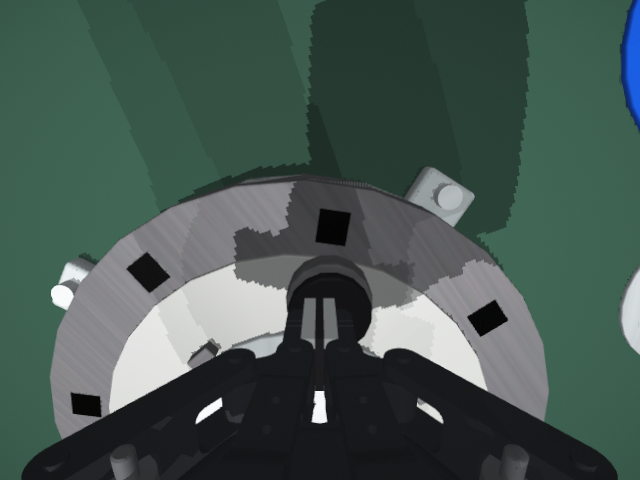

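```bash
python3 - <<'E'
from h import *
im=cv2.imread('pics/t5.png')[400:520,220:380];cv2.imwrite('pics/p5.png',cv2.resize(im,None,fx=4,fy=4))
for u,v in((287,446),(214,374)):
    p=ray('scene',[(190+(u+.5)/3.524-.5,165+(v+.5)/3.529-.5)],.088)[0,:2];d=p-[.5637,-.0859];print(p,np.hypot(*d),np.degrees(np.arctan2(d[1],d[0])))
E
```

```text
[ 0.65044726 -0.1343809 ] 0.0993754712243903 -29.199747855280098
[ 0.59412238 -0.18121821] 0.1000553935690458 -72.29865654987185
```

View pics/p5.png

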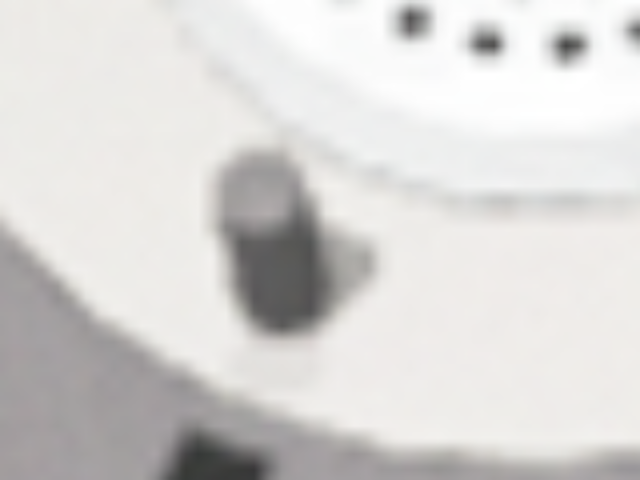

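By the post, the table has turned about 43 to 45°. I'll ease up part way: if the pin is at the hole, the cap will follow the finger and the force will stay up.

>>> step_arm([
  {"delta_pos":[0,0,-0.003],"delta_rot":[0,0,0],"gripper":0},
  {"delta_pos":[0,0,-0.003],"delta_rot":[0,0,0],"gripper":0},
  {"delta_pos":[0,0,0],"delta_rot":[0,0,0],"gripper":0},
  {"delta_pos":[0,0,0],"delta_rot":[0,0,0],"gripper":0},
])

```text
time: 5.7
tcp_pos: [0.4771, -0.0386, 0.0773]
orientation: [0.0, 0.82, 0.572, 0.0]
force: [-0.3, -2.2, 3.8]
grip_width: -0.0001
```

```bash
python3 d.py
```

```text
5.7 [ 0.4771 -0.0386  0.0773] F [-0.29 -2.2   3.78] grip -0.0001298550933109393 polar 0.0999161214265804 151.65878274142287
[[ 0.345  0.939  0.   ]
 [ 0.939 -0.345 -0.   ]
 [-0.     0.001 -1.   ]]
```

The force is still 3.8 N at 8.7 mm in, so the pin is entering the hole. I'll lift right off.

>>> step_arm([
  {"delta_pos":[0,0,-0.003],"delta_rot":[0,0,0],"gripper":0},
  {"delta_pos":[0,0,-0.004],"delta_rot":[0,0,0],"gripper":0},
  {"delta_pos":[0,0,-0.01],"delta_rot":[0,0,0],"gripper":0},
  {"delta_pos":[0,0,-0.03],"delta_rot":[0,0,0],"gripper":0},
  {"delta_pos":[0,0,-0.04],"delta_rot":[0,0,0],"gripper":0},
  {"delta_pos":[0.03,-0.03,-0.02],"delta_rot":[0,0,0],"gripper":0},
  {"delta_pos":[0.03,-0.03,0],"delta_rot":[0,0,0],"gripper":0},
  {"delta_pos":[0.03,-0.03,0],"delta_rot":[0,0,0],"gripper":0},
  {"delta_pos":[0.03,-0.03,0],"delta_rot":[0,0,0],"gripper":0},
  {"delta_pos":[0.03,-0.03,0],"delta_rot":[0,0,0],"gripper":0},
  {"delta_pos":[0,0,0],"delta_rot":[0,0,0],"gripper":0},
  {"delta_pos":[0,0,0],"delta_rot":[0,0,0],"gripper":0},
])

```text
time: 6.9
tcp_pos: [0.3873, 0.1551, 0.1848]
orientation: [-0.0, 0.819, 0.573, 0.0]
force: [0.6, -0.5, 0.0]
grip_width: -0.0002
```

```bash
python3 d.py; python3 - <<'E'
from h import *
s=capture('scene');t=capture('top');cv2.imwrite('pics/s6f.png',s);cv2.imwrite('pics/t6f.png',t)
cv2.imwrite('pics/s6.png',cv2.resize(s[205:335,220:365],(580,520),interpolation=cv2.INTER_CUBIC))
cv2.imwrite('pics/t6.png',cv2.resize(t[150:295,275:420],(580,580),interpolation=cv2.INTER_CUBIC))
E
```

```text
6.9 [0.3873 0.1551 0.1848] F [ 0.61 -0.48  0.02] grip -0.0001880551910960115 polar 0.29948284814029497 126.39649142505492
[[ 0.342  0.94   0.   ]
 [ 0.94  -0.342  0.   ]
 [ 0.     0.    -1.   ]]
```

View pics/s6.png

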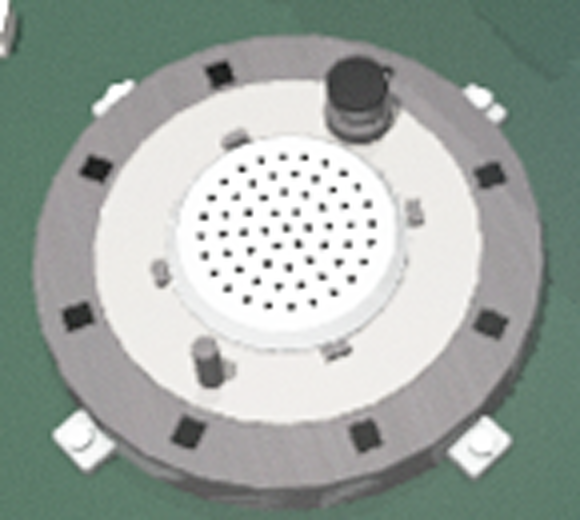

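View pics/t6.png

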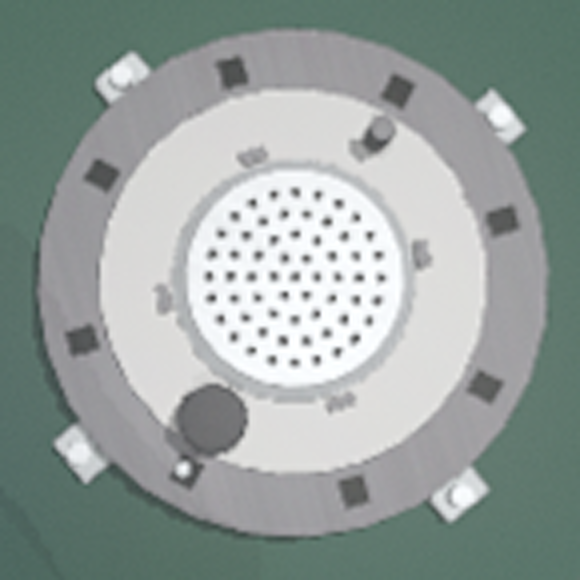

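```bash
python3 - <<'E'
from h import *
T=lambda x,y,o:(o[0]+(x+.5)/4-.5,o[1]+(y+.5)/4-.5)
for n,C,l,o in(('top',(.56635,-.08618),[(211,419,.086),(211,419,.074),(183,470,.046),(380,130,.088),(296,277,.061)],(275,150)),('scene',(.5637,-.0859),[(359,83,.086),(359,83,.074),(207,349,.088),(287,232,.061)],(220,205))):
    for x,y,z in l:
        p=ray(n,[T(x,y,o)],z)[0,:2];d=p-C;print(n,z,p.round(4),np.hypot(*d).round(4),np.degrees(np.arctan2(d[1],d[0])).round(1))
E
```

```text
top 0.086 [ 0.479  -0.0351] 0.1012 149.7
top 0.074 [ 0.4793 -0.0354] 0.1008 149.7
top 0.046 [ 0.4487 -0.0192] 0.1353 150.3
top 0.088 [ 0.6512 -0.1337] 0.0972 -29.3
top 0.061 [ 0.5661 -0.0864] 0.0003 -135.0
scene 0.086 [ 0.4791 -0.0346] 0.0989 148.8
scene 0.074 [ 0.4714 -0.0343] 0.1058 150.8
scene 0.088 [ 0.6526 -0.1338] 0.101 -28.3
scene 0.061 [ 0.5667 -0.0854] 0.003 10.2
```

The pin stands in the next hole. The turn measures about 43 to 44°, near the near edge of the play, so I'll take a close wrist look to confirm the plunger height and angle.

```bash
python3 - <<'E'
from h import *
ci=camera_info('wrist');w=capture('wrist');cv2.imwrite('pics/w6.png',w);import pickle;pickle.dump(ci,open('ci6','wb'));V=np.array(ci['view']);print(-V[:3,:3].T@V[:3,3],ci['vertical_fov'])
s=cv2.imread('pics/s6f.png')[212:250,290:330];s0=cv2.imread('pics/scene0.png')[228:266,310:350]
cv2.imwrite('pics/cmp.png',np.hstack([cv2.resize(s0,(390,370),interpolation=2),cv2.resize(s,(390,370),interpolation=2)]))
E
```

```text
[0.31678412 0.18012496 0.32667335] 70.04140837686614
```

View pics/w6.png

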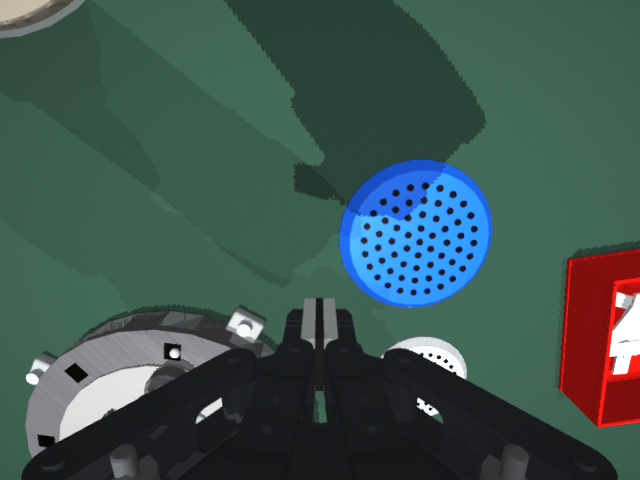

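View pics/cmp.png

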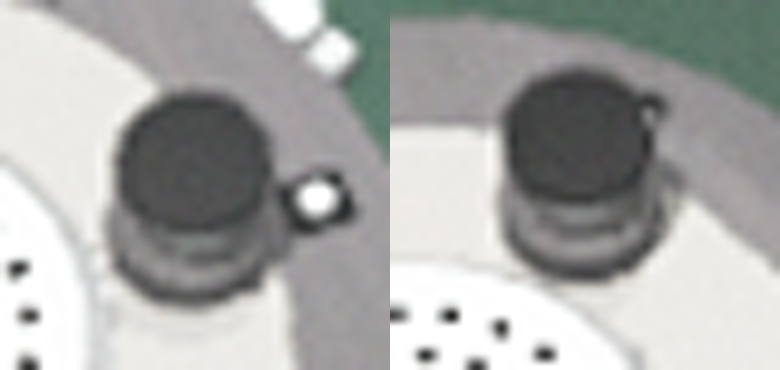

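In the side-by-side crop, the plunger stands as tall as at the start: about 140 zoomed px then and 143 now, where 4 mm would be about 12 px. The wrist view shows the pin tip at (175,352) up in the hole. The end cap is centred, the lugs turned with it, and the arm is clear at z = 0.185. Handing in.

```bash
python3 -c "
from station import *
print(finish_job())"
```

```text
the job is handed in; nothing more can be done
None
```

The table is turned on by one hole anticlockwise and the job is handed in at about 7 s; `finish_job()` gives no verdict. I pressed the black-capped plunger in with closed fingertips (about 15 mm, 8 N) and carried the table round by friction on the cap. I then eased off so the pin sprang up in the next hole, and moved the arm clear.

**Checks that agree:**
- **Pin and plunger:** the pin shows in the next hole in the top and wrist views. The cap stands as high as at the start, to within about 1 mm.
- **End cap:** it is centred to within 3 mm and lies between its lugs. I did not measure how far it turned.
- **Arm:** the fingers are clear, at 0.185 m height, with the force reading close to zero.

**Check that disagrees slightly:** the turn measured from the pictures is 42.6 to 44.1° rather than 45°. The pin probably rests against the near side of its hole, within the play and the camera error. The lowest reading is only about 0.5° above the 0.735 rad (42.1°) limit.

My first two move calls were refused for a missing key; the arm did not move.

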